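# Mark a metal specimen tag with a struck punch

## Robot

A 6-joint arm with a two-finger parallel gripper is mounted at the origin on the work surface. World frame = base frame: x ahead of the robot, y to its left, z up, the work surface at z = 0. Lengths are in m, angles in rad, forces in N, time in s.
With the tool pointing down it reaches from about 0.4 to 0.825 m from the base axis. Payload 7 kg.
Tool frame: the origin (TCP) lies at the very end of the fingers, on their centre line; the grasp point (between the pads) lies 19 mm behind it; z points along the fingers, y is the direction in which the jaws open and shut (so a half turn about z gives the same grasp; the last joint's range is limited). The gripper opens to 88 mm and grips with 3 to 60 N. Pads are 19 mm wide; open, the fingers measure 130 mm over their backs; the gripper's body (78 mm by 193 mm) begins 47 mm behind the grasp point.
Start: joints at [1.565, 0.359, 0.012, 0, -1.224, -0.288], TCP at [0.195, 0.646, 0.227] pointing down, gripper open.
Joint ranges: [-3.07, 3.07], [-1.43, 2.12], [-1.02, 1.25], [-3.03, 1.67], [-3.05, -0], [-3.03, 3.03]. Speed limits (rad/s): [2.39, 2.39, 3.01, 3.14, 3.14, 3.14].

## Interface

Orientations are given as a unit quaternion [w, x, y, z].
In Python, from cell import r gives the robot as it stands.
- The arm moves only by the tool play_rows, never from a script. Its argument "series" is a list of rows, each an object of numbers: "jaw": the opening, from 0 (shut) to 1 (fully open); "tx", "ty", "tz": the shift along the tool's x, y, z in units of 0.25 m (1.0 is 0.25 m); "ax", "ay", "az": the turn, a rotation vector about the tool's x, y, z in units of 180 degrees (1.0 is 180 degrees). In form: [{"jaw": .., "tx": .., "ty": .., "tz": .., "ax": .., "ay": .., "az": ..}, ...]. A call has exactly 5 rows; each row is the pose to reach, as a shift and turn from the pose measured when the call began, along the tool's axes at that moment, turning the shorter way round; what a row does not reach only later rows make up. A row lasts 1/8 s, in which the tool goes at most 62.5 mm and 10.7 degrees, less where a joint would pass 70% of its speed; a pose out of reach is approached as far as the arm can. A call with a number of a shift or a turn outside -1 to 1 is refused whole. A call with a gripper value outside its range is refused whole. The fingers move at their own pace and stop on an object; "force" is the grip in N (left out, the last holds). Time passes only in rows, so rows that repeat a pose let the fingers close, or fill a call up. It gives the time, the measured TCP pose, the force and the opening at its end, in the units of the state.
- r.read_state(): the state, without advancing time (a new reading comes with each control period).
- r.read_camera(name): name is "scene" or "side" or "wrist"; returns a dict with "image" (420x560x3 uint8, red, green, blue), "camera_matrix" (3x3 intrinsics, pixels), "R" (3x3) and "t" (3): a world point X has camera coordinates R X + t; the wrist camera has in their place "tool_from_camera" (4x4, takes a point from camera to tool coordinates, whose origin is the TCP and whose axes are the flange's). Camera axes: x right, y down, z forward; pixel columns grow to the right and rows downward; lengths in m; the calibration is good to about 2 mm. A picture is of the moment at which its call begins: read the wrist's pose just before it. There is no depth.
- r.hand_in(): hands the job in, once; it reports no verdict.
The state is a dict: "clock": time; "joint_pos": joint angles; "qd": joint speeds; "joint_efforts": joint torques, N m; "eef_pos": TCP position; "tool_rot": TCP orientation; "force": force on the tool from outside, world axes, zero at the start; "wrist_torque": the same for the moment, N m; "finger_gap": finger opening in m.
Only numpy, scipy, OpenCV 4.12 (cv2) and the standard library are available. Lean on these libraries where they do the work, as an engineer would, in place of code of your own. Each camera call takes 0.05 s, during which the arm holds its last target. There are 200 camera calls.

## Task

A metal specimen tag is waiting in the bench punch with the round cap. Pick up the mallet and hit that cap from above with a brisk blow of the mallet's head, hard enough to drive the sprung punch all the way down, and lift away so that it springs back up. Then stand the mallet back on the cork pad, upright on its face as you found it, and let go; leave the punch with the square cap, the bottle and the beaker alone.

Things in the scene. Friction and masses are not known exactly. Their poses are not given: they have to be found in the camera images.
- mallet_head (a point): Centre of the mallet's head, half-way up. The head is a white plastic cylinder, 48 mm across, 70 mm tall, standing on its flat striking face on the cork pad, its axis (z) vertical: this point is 35 mm above the striking face. A wooden handle runs out level along this frame's -x axis, from 20 to 132 mm from the head's axis. Weight 0.2 to 0.36 kg, nearly all in the head.
- mallet_grip (a point): Where the mallet's handle is well gripped from above: 58 mm from the head's axis along -x, 35 mm above the striking face, in the middle of the handle's section. Same axes as the head. The handle is flat-sided, 18 mm wide (along y), 22 mm high. Gripped tightly here it stays level during the blow.
- tag_press_plunger_top (a point): Centre of the top of the round steel cap to be struck: 34 mm across, 139 mm above the bench when up, 37 mm above its guide. It goes straight down 22 mm against its spring and returns by itself. It sits in a grey C-shaped frame fixed to the bench, base 105 mm (x) by 85 mm (y), column on the cap's +x side; a thin aluminium tag, 26 by 100 mm, sticks out at both sides below it.
- tag_press_plunger (a joint): How far the round cap is down, in m: 0 up, 0.022 fully down on a firm stop. The spring takes 2 N to start, 5 N at the bottom. The blow counts if the cap moves faster than 0.04 m/s between 2 and 17 mm down, under the mallet, then passes 18 mm. Aiming the striking face at the stop or 1 mm past it, at about 0.2 m/s, does it; a slow push does not.
- spare_press_plunger_top (a point): Centre of the top of the square steel cap (26 by 26 mm, 139 mm above the bench) of the other bench punch, which has the same grey frame, no tag, and is to be left alone.
- spare_press_plunger (a joint): How far the square-capped punch is down, in m; 0 is up. It should stay up.
- pad_center (a point): Centre of the top of the cork pad on which the mallet stands: a flat rectangle, 170 mm (x) by 130 mm (y), 4 mm thick, fixed to the bench.
- amber_bottle: Bystander: brown glass bottle with a black cap, 60 mm in diameter, 130 mm tall, standing on the bench; origin at the centre of its underside.
- beaker: Bystander: clear glass beaker, 70 mm in diameter at the rim, 85 mm tall, standing on the bench; origin at the centre of its underside.
Not all that is in view belongs to the job. What is shaped like the part that bears mallet_head but green or yellow is not meant.

How it is judged:
By the outcome, as a careful person would: the job done as asked, in the order asked, and still so for the second after the job is handed in, with the robot touching nothing.
It also fails if it takes over 48 s, if anything falls off the work surface, if the arm or the gripper's body presses on something with over 40 N, if the wrist force passes 120 N, or if a joint passes its speed limit or range.

## Working session

There is one attempt and no reset: what is moved stays moved. The work goes in short steps, Python scripts to look and compute and a tool call to move; the robot and the scene stay as the last step left them, time stands still between calls to the robot, and variables do not carry over. Pictures are saved under pics/ and viewed, about 8 in all and at most 12, crops included, and the job is handed in when it is done.

Besides the shell and the picture viewer there is one more tool, called after "Request:" by a JSON object that holds its "api" and its "payload", one argument or row to a line. play_rows: Moves the arm, as the interface text tells. Its arguments: {"type":"object","properties":{"series":{"type":"array"},"force":{"type":"number"}},"required":["series"]}

```bash
mkdir -p pics; ls; cat > h.py <<'E'
import numpy as np,cv2
from cell import r
from scipy.spatial.transform import Rotation as Ro
def snap(n,f):
    s=r.read_state() if n=="wrist" else None
    c=r.read_camera(n); cv2.imwrite(f"pics/{f}.png",c["image"][:,:,::-1]); 
    d={k:np.array(v) for k,v in c.items() if k!="image"}
    if s: d.update(p=np.array(s["eef_pos"]),q=np.array(s["tool_rot"]))
    np.savez(f"pics/{f}.npz",**d); return c
def ray(f,uv):
    d=np.load(f"pics/{f}.npz"); v=np.linalg.inv(d["camera_matrix"])@[*uv,1.]
    if "R" in d: return -d["R"].T@d["t"], d["R"].T@v
    T=d["tool_from_camera"]; R=Ro.from_quat(d["q"],scalar_first=True).as_matrix()
    return d["p"]+R@T[:3,3], R@T[:3,:3]@v
def atz(f,uv,z):
    o,v=ray(f,uv); return o+v*(z-o[2])/v[2]
def tri(*a):
    A=0;b=0
    for f,uv in a:
        o,v=ray(f,uv); v/=np.linalg.norm(v); P=np.eye(3)-np.outer(v,v); A=A+P; b=b+P@o
    return np.linalg.solve(A,b)
def proj(f,X):
    d=np.load(f"pics/{f}.npz"); c=d["camera_matrix"]@(d["R"]@X+d["t"]); return c[:2]/c[2]
E
python3 - <<'E'
from h import *
for n in("scene","side"): snap(n,n+"0")
s=r.read_state(); print(s)
a=cv2.imread("pics/scene0.png");b=cv2.imread("pics/side0.png")
for f in("scene0","side0"): print(ray(f,(280,210)))
E
```

```text
pics
{'clock': 0.1, 'joint_pos': array([ 1.56507016e+00,  3.59324585e-01,  1.11386187e-02, -2.93689102e-04,
       -1.22410533e+00, -2.88092170e-01]), 'qd': array([-0.00168804, -0.00120645,  0.00153484, -0.00058169,  0.00088117,
        0.00018406]), 'joint_efforts': array([-5.22406262e-04, -5.84162557e+01,  2.93752384e+01,  7.01563284e+00,
        1.01573789e-02, -4.78443337e-05]), 'eef_pos': array([0.19539577, 0.64563604, 0.22570786]), 'tool_rot': array([ 7.59477121e-04,  9.89220636e-01, -1.46430716e-01, -3.15144505e-05]), 'force': array([ 0.60623461, -0.30415601, -0.59651364]), 'wrist_torque': array([-0.02515006,  0.0449963 ,  0.03086657]), 'finger_gap': 0.08789693817066516}
(array([1.4054598 , 0.16633363, 0.80151147]), array([-0.7475846 , -0.20336333, -0.63263322]))
(array([ 0.04105391, -0.60352952,  0.89354384]), array([ 0.51080314,  0.4625128 , -0.72472575]))
```

View pics/scene0.png

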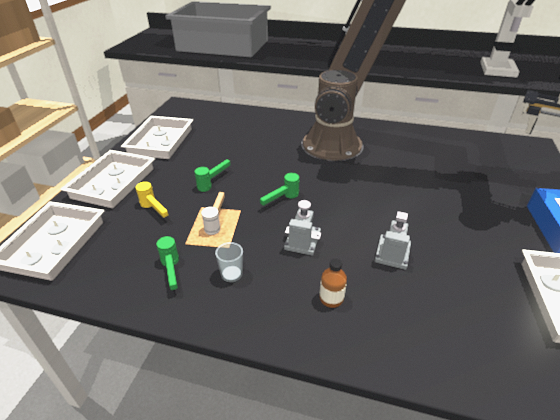

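View pics/side0.png

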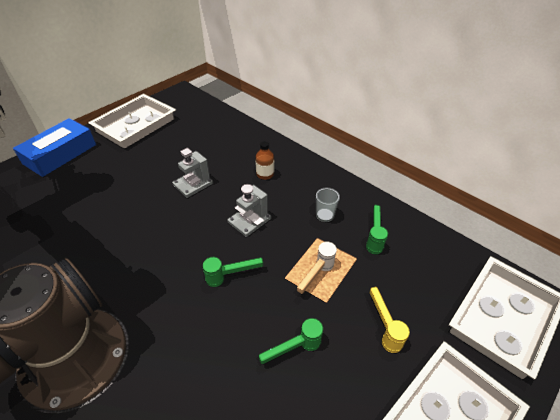

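The scene view shows the white mallet head at about (211,220), the round cap at (304,206) and the square cap at (402,217). The side view shows them at (328,255), (247,189) and (186,153). I'll enlarge these for accurate pixel positions.

```bash
python3 - <<'E'
import cv2,numpy as np
a=cv2.imread("pics/scene0.png");b=cv2.imread("pics/side0.png")
def c(i,u,v,k=5,w=80,h=60):
    return cv2.resize(i[v:v+h,u:u+w],None,fx=k,fy=k,interpolation=cv2.INTER_CUBIC)
o=np.vstack([np.hstack([c(a,175,188),c(a,270,195)]),np.hstack([c(b,285,238),c(b,215,178)])])
cv2.imwrite("pics/crop0.png",o)
E
```

```text
(no output)
```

View pics/crop0.png

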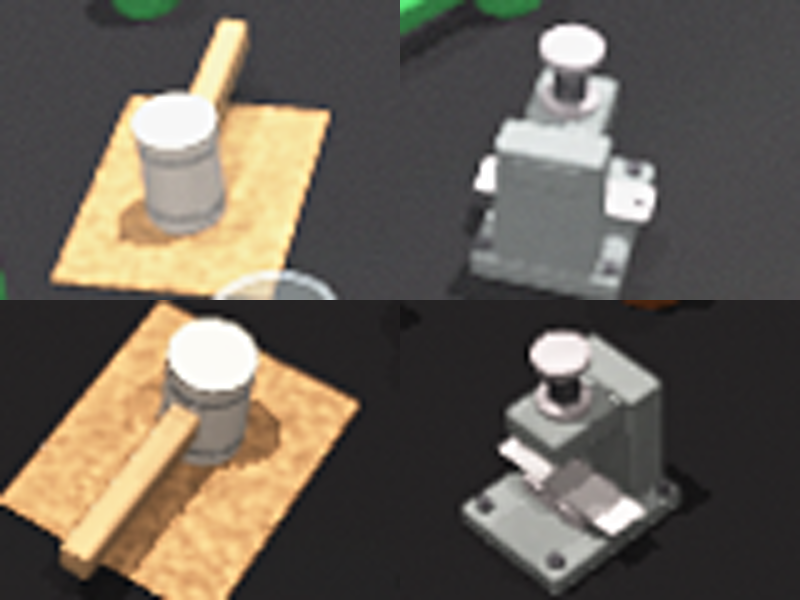

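```bash
python3 - <<'E'
from h import *
S=lambda x,y:((x+.5)/5-.5+175,(y+.5)/5-.5+188)
S2=lambda x,y:((x+.5)/5-.5+270,(y+.5)/5-.5+195)
D=lambda x,y:((x+.5)/5-.5+285,(y+.5)/5-.5+238)
D2=lambda x,y:((x+.5)/5-.5+215,(y+.5)/5-.5+178)
for n,a,b,z in[("head",S(177,121),D(213,55),.074),("hend",S(232,20),D(76,249),.05),("cap",S2(172,46),D2(162,54),.139),("spare",(402,217),(186,153),.139)]:
    print(n,tri(("scene0",a),("side0",b)),atz("scene0",a,z),atz("side0",b,z))
for p in[(135,95),(330,110),(52,280)]: print("pad",atz("scene0",S(*p),.004))
for p in[(358,105),(3,200)]: print("padD",atz("side0",D(*p),.004))
E
```

```text
head [ 0.60301453 -0.26408829  0.070593  ] [ 0.60614494 -0.26106743  0.074     ] [ 0.60124652 -0.26653769  0.074     ]
hend [ 0.47457631 -0.28200395  0.04833226] [ 0.47658034 -0.28093113  0.05      ] [ 0.47376413 -0.28272627  0.05      ]
cap [0.5742619  0.00691258 0.13350327] [0.58045078 0.00877264 0.139     ] [0.57054876 0.00167753 0.139     ]
spare [0.55806085 0.26369618 0.12942241] [0.56895924 0.26318148 0.139     ] [0.55156122 0.25134192 0.139     ]
pad [ 0.51174998 -0.33882938  0.004     ]
pad [ 0.49360596 -0.2119026   0.004     ]
pad [ 0.68269675 -0.31551329  0.004     ]
padD [ 0.67703158 -0.31890375  0.004     ]
padD [ 0.49362346 -0.21656359  0.004     ]
```

```bash
cat >> h.py <<'E'
def mv(p,yaw):
    "units for target TCP position and yaw (deg) of tool x, tool down"
    s=r.read_state(); R=Ro.from_quat(s["tool_rot"],scalar_first=True)
    T=Ro.from_euler("z",yaw,degrees=True)*Ro.from_euler("x",180,degrees=True)
    d=R.inv().apply(np.array(p)-s["eef_pos"])/.25; a=(R.inv()*T).as_rotvec()/np.pi
    x=R.as_matrix()[:,0]
    print("t",d.round(3),"a",a.round(4),"| clock",s["clock"].__round__(2),"pos",np.round(s["eef_pos"],4),"yaw",np.degrees(np.arctan2(x[1],x[0])).round(2),"F",np.round(s["force"],1),"gap",round(s["finger_gap"],4),"q6",round(s["joint_pos"][5],2))
E
python3 - <<'E'
from h import *
mv((.38,.42,.29),-56)
mv((.5,.17,.29),-100)
print(np.load("pics/scene0.npz").files)
E
```

```text
t [ 0.968  0.65  -0.256] a [ 4.000e-04 -2.000e-04  2.176e-01] | clock 0.1 pos [0.1954 0.6456 0.2257] yaw -16.84 F [ 0.6 -0.3 -0.6] gap 0.0879 q6 -0.29
t [ 1.717  1.468 -0.255] a [ 4.00e-04 -4.00e-04  4.62e-01] | clock 0.1 pos [0.1954 0.6456 0.2257] yaw -16.84 F [ 0.6 -0.3 -0.6] gap 0.0879 q6 -0.29
['camera_matrix', 'R', 't']
```

Request:
{"api": "play_rows", "payload": {
  "series": [
    {"jaw": 1,"tx": 0.96,"ty": 0.65,"tz": -0.25,"ax": 0,"ay": 0,"az": 0.2},
    {"jaw": 1,"tx": 0.96,"ty": 0.65,"tz": -0.25,"ax": 0,"ay": 0,"az": 0.2},
    {"jaw": 1,"tx": 0.96,"ty": 0.65,"tz": -0.25,"ax": 0,"ay": 0,"az": 0.2},
    {"jaw": 1,"tx": 0.96,"ty": 0.9,"tz": -0.25,"ax": 0,"ay": 0,"az": 0.25},
    {"jaw": 1,"tx": 0.96,"ty": 0.98,"tz": -0.25,"ax": 0,"ay": 0,"az": 0.28}
  ]
}}

```text
clock: 0.72
eef_pos: [0.3451, 0.3826, 0.2828]
tool_rot: [0.001, 0.831, -0.556, 0.0]
force: [1.1, 0.1, -0.2]
finger_gap: 0.0876
```

```bash
python3 - <<'E'
from h import *
mv((.5,.12,.29),-120)
E
```

```text
t [ 1.207 -0.172 -0.027] a [ 1.000e-04 -7.000e-04  2.913e-01] | clock 0.72 pos [0.3451 0.3826 0.2828] yaw -67.56 F [ 1.1  0.1 -0.2] gap 0.0876 q6 -0.83
```

Request:
{"api": "play_rows", "payload": {
  "series": [
    {"jaw": 1,"tx": 1.0,"ty": -0.14,"tz": -0.03,"ax": 0,"ay": 0,"az": 0.28},
    {"jaw": 1,"tx": 1.0,"ty": -0.14,"tz": -0.03,"ax": 0,"ay": 0,"az": 0.28},
    {"jaw": 1,"tx": 1.0,"ty": -0.14,"tz": -0.03,"ax": 0,"ay": 0,"az": 0.28},
    {"jaw": 1,"tx": 1.0,"ty": -0.14,"tz": -0.03,"ax": 0,"ay": 0,"az": 0.28},
    {"jaw": 1,"tx": 1.0,"ty": -0.14,"tz": -0.03,"ax": 0,"ay": 0,"az": 0.28}
  ]
}}

```text
clock: 1.35
eef_pos: [0.474, 0.1614, 0.2905]
tool_rot: [-0.001, -0.511, 0.86, -0.001]
force: [0.4, 0.7, -0.7]
finger_gap: 0.0879
```

```bash
python3 - <<'E'
from h import *
mv((.5,-.06,.30),-172)
c=snap("wrist","w0"); print(c["tool_from_camera"])
E
```

```text
t [ 0.728 -0.515 -0.036] a [-0.0006 -0.0008  0.297 ] | clock 1.35 pos [0.474  0.1614 0.2905] yaw -118.55 F [ 0.4  0.7 -0.7] gap 0.0879 q6 -1.22
[[ 5.16637941e-04 -9.60936623e-01 -2.76768024e-01  7.51158144e-02]
 [ 9.99999798e-01  3.94241240e-04  4.97879013e-04 -7.56857164e-04]
 [-3.69316808e-04 -2.76768226e-01  9.60936633e-01 -1.59499638e-01]
 [ 0.00000000e+00  0.00000000e+00  0.00000000e+00  1.00000000e+00]]
```

View pics/w0.png

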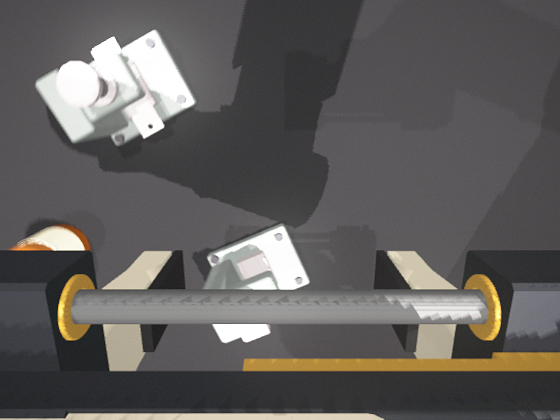

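Request:
{"api": "play_rows", "payload": {
  "series": [
    {"jaw": 1,"tx": 0.65,"ty": -1.0,"tz": -0.04,"ax": 0,"ay": 0,"az": 0.05},
    {"jaw": 1,"tx": 0.65,"ty": -1.0,"tz": -0.04,"ax": 0,"ay": 0,"az": 0.05},
    {"jaw": 1,"tx": 0.65,"ty": -1.0,"tz": -0.04,"ax": 0,"ay": 0,"az": 0.05},
    {"jaw": 1,"tx": 0.65,"ty": -1.0,"tz": -0.04,"ax": 0,"ay": 0,"az": 0.05},
    {"jaw": 1,"tx": 0.65,"ty": -1.0,"tz": -0.04,"ax": 0,"ay": 0,"az": 0.05}
  ]
}}

```text
clock: 2.02
eef_pos: [0.6151, -0.102, 0.3005]
tool_rot: [-0.001, -0.441, 0.898, -0.001]
force: [0.1, 1.0, 0.6]
finger_gap: 0.0873
```

```bash
python3 - <<'E'
from h import *
print(atz("w0",(77,82),.139))
c=snap("wrist","w1");mv((.545,-.272,.18),-172)
E
```

```text
[0.57154788 0.00616668 0.139     ]
t [ 0.698 -0.179  0.483] a [-0.0009 -0.0015  0.2457] | clock 2.08 pos [ 0.6168 -0.1061  0.2998] yaw -127.78 F [ 3.4 -0.8  1.4] gap 0.0873 q6 -0.8
```

View pics/w1.png

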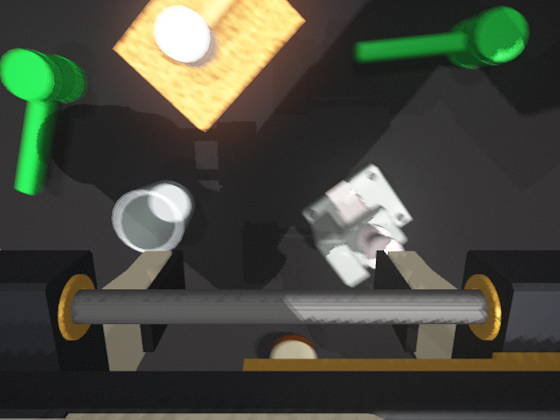

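Request:
{"api": "play_rows", "payload": {
  "series": [
    {"jaw": 1,"tx": 0.3,"ty": 0.0,"tz": 0.0,"ax": 0,"ay": 0,"az": 0},
    {"jaw": 1,"tx": 0.3,"ty": 0.0,"tz": 0.0,"ax": 0,"ay": 0,"az": 0},
    {"jaw": 1,"tx": 0.3,"ty": 0.0,"tz": 0.0,"ax": 0,"ay": 0,"az": 0},
    {"jaw": 1,"tx": 0.3,"ty": 0.0,"tz": 0.0,"ax": 0,"ay": 0,"az": 0},
    {"jaw": 1,"tx": 0.3,"ty": 0.0,"tz": 0.0,"ax": 0,"ay": 0,"az": 0}
  ]
}}

```text
clock: 2.7
eef_pos: [0.5714, -0.1643, 0.3001]
tool_rot: [-0.002, -0.441, 0.898, -0.001]
force: [0.4, 0.4, -0.4]
finger_gap: 0.0876
```

```bash
python3 - <<'E'
from h import *
c=snap("wrist","w2");mv((.545,-.272,.18),-172)
E
```

```text
t [ 0.402 -0.179  0.482] a [-0.0008 -0.0015  0.2462] | clock 2.75 pos [ 0.5713 -0.1644  0.3   ] yaw -127.69 F [-0.4  0.3 -0.1] gap 0.0878 q6 -0.71
```

View pics/w2.png

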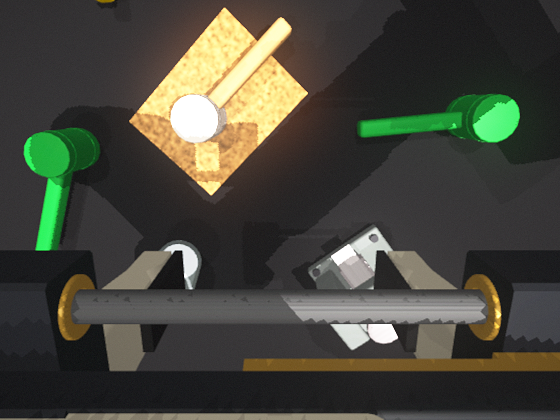

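```bash
python3 - <<'E'
from h import *
i=cv2.imread("pics/w2.png").astype(int)
m=((i.min(2)>190)).astype(np.uint8); m[:, :150]=0; m[:,250:]=0; m[160:]=0
cs=cv2.findContours(m,0,1)[0]; k=max(cs,key=cv2.contourArea); print(cv2.minEnclosingCircle(k),cv2.fitEllipse(k))
c=cv2.minEnclosingCircle(k)[0]
H=atz("w2",c,.074); E_=atz("w2",(286,20.5),.05); print("head",H,"end",E_,np.linalg.norm((E_-H)[:2]),"yaw",np.degrees(np.arctan2(*(H-E_)[1::-1])))
for e in("w0",): print(atz(e,(77,82),.139))
P=[atz("w2",p,.004) for p in[(130,122),(224,8),(308,94),(212,195)]]
P=np.array(P);print(P.round(4),P.mean(0)); 
d=P[0]-P[1];print("padyaw",np.degrees(np.arctan2(d[1],d[0])),np.linalg.norm(d)); d=P[3]-P[2];print(np.degrees(np.arctan2(d[1],d[0])),np.linalg.norm(d))
i=cv2.imread("pics/w0.png").astype(int)
m=((i.min(2)>215)).astype(np.uint8); m[:,110:]=0;m[:50]=0;m[110:]=0
k=max(cv2.findContours(m,0,1)[0],key=cv2.contourArea); print(cv2.minEnclosingCircle(k),cv2.boundingRect(k))
E
```

```text
((194.4499969482422, 117.69230651855469), 24.679529190063477) ((194.00521850585938, 117.96701049804688), (46.397552490234375, 48.17123031616211), 143.05946350097656)
head [ 0.60235421 -0.26403654  0.074     ] end [ 0.47285895 -0.28184902  0.05      ] 0.13071460186183598 yaw 7.8320642859759415
[0.57154788 0.00616668 0.139     ]
[[ 0.6799 -0.3144  0.004 ]
 [ 0.5132 -0.3399  0.004 ]
 [ 0.4938 -0.2109  0.004 ]
 [ 0.6607 -0.187   0.004 ]] [ 0.58689569 -0.26304896  0.004     ]
padyaw 8.712698441244592 0.168716118670814
8.13742694587301 0.16863307520324716
((77.19923400878906, 75.89249420166016), 41.00875473022461) (37, 50, 73, 60)
```

Request:
{"api": "play_rows", "payload": {
  "series": [
    {"jaw": 1,"tx": 0.4,"ty": -0.18,"tz": 0.2,"ax": 0,"ay": 0,"az": 0.246},
    {"jaw": 1,"tx": 0.4,"ty": -0.18,"tz": 0.4,"ax": 0,"ay": 0,"az": 0.246},
    {"jaw": 1,"tx": 0.4,"ty": -0.18,"tz": 0.64,"ax": 0,"ay": 0,"az": 0.246},
    {"jaw": 1,"tx": 0.4,"ty": -0.18,"tz": 0.64,"ax": 0,"ay": 0,"az": 0.246},
    {"jaw": 1,"tx": 0.4,"ty": -0.18,"tz": 0.64,"ax": 0,"ay": 0,"az": 0.246}
  ]
}}

```text
clock: 3.38
eef_pos: [0.5444, -0.2715, 0.1386]
tool_rot: [-0.004, -0.07, 0.998, -0.002]
force: [0.5, 0.0, 1.0]
finger_gap: 0.0878
```

```bash
python3 - <<'E'
from h import *
c=snap("wrist","w3");mv((.545,-.272,.020),-172)
E
```

```text
t [0.001 0.001 0.482] a [-0.0013 -0.0014  0.0009] | clock 3.42 pos [ 0.5456 -0.2716  0.1405] yaw -171.84 F [-0.1  0.3  0.1] gap 0.0878 q6 -1.29
```

View pics/w3.png

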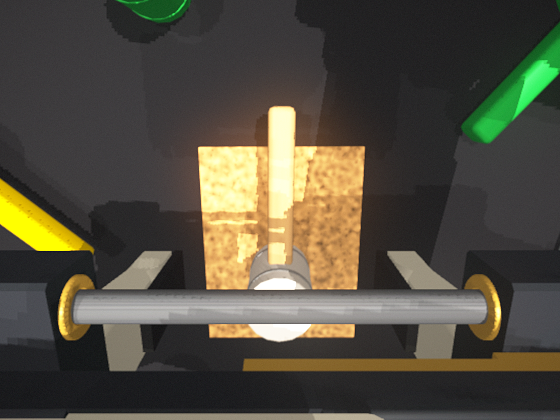

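Handle is centred between the fingers (column 282) and aligned. Descending and gripping.

Request:
{"api": "play_rows", "payload": {
  "series": [
    {"jaw": 1,"tx": 0,"ty": 0,"tz": 0.15,"ax": -0.001,"ay": -0.001,"az": 0.001},
    {"jaw": 1,"tx": 0,"ty": 0,"tz": 0.3,"ax": -0.001,"ay": -0.001,"az": 0.001},
    {"jaw": 1,"tx": 0,"ty": 0,"tz": 0.4,"ax": -0.001,"ay": -0.001,"az": 0.001},
    {"jaw": 1,"tx": 0,"ty": 0,"tz": 0.48,"ax": -0.001,"ay": -0.001,"az": 0.001},
    {"jaw": 1,"tx": 0,"ty": 0,"tz": 0.48,"ax": -0.001,"ay": -0.001,"az": 0.001}
  ]
}}

```text
clock: 4.05
eef_pos: [0.5458, -0.2717, 0.0208]
tool_rot: [-0.001, -0.072, 0.997, -0.001]
force: [-0.4, -0.4, 0.7]
finger_gap: 0.0878
```

```bash
python3 - <<'E'
from h import *
mv((.545,-.272,.020),-172)
E
```

```text
t [ 0.004 -0.001  0.003] a [-0.0003 -0.0005  0.0012] | clock 4.05 pos [ 0.5458 -0.2717  0.0208] yaw -171.78 F [-0.4 -0.4  0.7] gap 0.0878 q6 -1.29
```

Request:
{"api": "play_rows", "payload": {
  "force": 50,
  "series": [
    {"jaw": 0.1,"tx": 0,"ty": 0,"tz": 0},
    {"jaw": 0,"tx": 0,"ty": 0,"tz": 0},
    {"jaw": 0,"tx": 0,"ty": 0,"tz": 0},
    {"jaw": 0,"tx": 0,"ty": 0,"tz": 0},
    {"jaw": 0,"tx": 0,"ty": 0,"tz": 0}
  ]
}}

```text
invalid input at $.series[0]: expected keys jaw, tx, ty, tz, ax, ay, az
```

```bash
python3 - <<'E'
from h import *
mv((.545,-.272,.020),-172)
E
```

```text
t [ 0.004 -0.001  0.003] a [-0.0003 -0.0005  0.0012] | clock 4.05 pos [ 0.5458 -0.2717  0.0208] yaw -171.78 F [-0.4 -0.4  0.7] gap 0.0878 q6 -1.29
```

Request:
{"api": "play_rows", "payload": {
  "force": 55,
  "series": [
    {"jaw": 0.1,"tx": 0.002,"ty": 0,"tz": 0.002,"ax": 0,"ay": 0,"az": 0},
    {"jaw": 0,"tx": 0.002,"ty": 0,"tz": 0.002,"ax": 0,"ay": 0,"az": 0},
    {"jaw": 0,"tx": 0.002,"ty": 0,"tz": 0.002,"ax": 0,"ay": 0,"az": 0},
    {"jaw": 0,"tx": 0.002,"ty": 0,"tz": 0.002,"ax": 0,"ay": 0,"az": 0},
    {"jaw": 0,"tx": 0.002,"ty": 0,"tz": 0.002,"ax": 0,"ay": 0,"az": 0}
  ]
}}

```text
clock: 4.68
eef_pos: [0.5454, -0.2718, 0.0204]
tool_rot: [-0.001, -0.072, 0.997, -0.001]
force: [-0.0, 0.8, -0.5]
finger_gap: 0.0434
```

```bash
python3 - <<'E'
from h import *
mv((.545,-.272,.020),-172)
E
```

```text
t [ 0.002 -0.001  0.002] a [-0.0004 -0.0004  0.0012] | clock 4.67 pos [ 0.5454 -0.2718  0.0204] yaw -171.78 F [-0.   0.8 -0.5] gap 0.0434 q6 -1.29
```

Fingers are slow; closing further.

Request:
{"api": "play_rows", "payload": {
  "force": 55,
  "series": [
    {"jaw": 0,"tx": 0,"ty": 0,"tz": 0,"ax": 0,"ay": 0,"az": 0},
    {"jaw": 0,"tx": 0,"ty": 0,"tz": 0,"ax": 0,"ay": 0,"az": 0},
    {"jaw": 0,"tx": 0,"ty": 0,"tz": 0,"ax": 0,"ay": 0,"az": 0},
    {"jaw": 0,"tx": 0,"ty": 0,"tz": 0,"ax": 0,"ay": 0,"az": 0},
    {"jaw": 0,"tx": 0,"ty": 0,"tz": 0,"ax": 0,"ay": 0,"az": 0}
  ]
}}

```text
clock: 5.3
eef_pos: [0.5453, -0.2717, 0.0203]
tool_rot: [-0.001, -0.072, 0.997, -0.001]
force: [-0.6, 0.5, 0.4]
finger_gap: 0.0178
```

```bash
python3 - <<'E'
from h import *
mv((.5454,-.2718,.22),-171.8)
E
```

```text
t [ 0.001 -0.001 -0.799] a [-0.0003 -0.0005  0.0001] | clock 5.3 pos [ 0.5453 -0.2717  0.0203] yaw -171.78 F [-0.6  0.5  0.4] gap 0.0178 q6 -1.29
```

Request:
{"api": "play_rows", "payload": {
  "series": [
    {"jaw": 0,"tx": 0,"ty": 0,"tz": -0.1,"ax": 0,"ay": 0,"az": 0},
    {"jaw": 0,"tx": 0,"ty": 0,"tz": -0.3,"ax": 0,"ay": 0,"az": 0},
    {"jaw": 0,"tx": 0,"ty": 0,"tz": -0.5,"ax": 0,"ay": 0,"az": 0},
    {"jaw": 0,"tx": 0,"ty": 0,"tz": -0.7,"ax": 0,"ay": 0,"az": 0},
    {"jaw": 0,"tx": 0,"ty": 0,"tz": -0.8,"ax": 0,"ay": 0,"az": 0}
  ]
}}

```text
clock: 5.92
eef_pos: [0.5461, -0.2716, 0.2232]
tool_rot: [0.001, -0.072, 0.997, -0.001]
force: [0.9, 1.5, -3.5]
finger_gap: 0.0178
```

```bash
python3 - <<'E'
from h import *
cap=np.array([.573,.0065]);y=np.radians(8.2);g=cap-.058*np.array([np.cos(y),np.sin(y)]);print(g)
mv((*g,.22),-171.8)
E
```

```text
[ 0.51559298 -0.00177248]
t [-0.034  1.086  0.011] a [-0.0006  0.0004  0.0001] | clock 5.92 pos [ 0.5461 -0.2716  0.2232] yaw -171.78 F [ 0.9  1.5 -3.5] gap 0.0178 q6 -1.29
```

Request:
{"api": "play_rows", "payload": {
  "series": [
    {"jaw": 0,"tx": -0.034,"ty": 0.15,"tz": 0,"ax": 0,"ay": 0,"az": 0},
    {"jaw": 0,"tx": -0.034,"ty": 0.38,"tz": 0,"ax": 0,"ay": 0,"az": 0},
    {"jaw": 0,"tx": -0.034,"ty": 0.6,"tz": 0,"ax": 0,"ay": 0,"az": 0},
    {"jaw": 0,"tx": -0.034,"ty": 0.8,"tz": 0,"ax": 0,"ay": 0,"az": 0},
    {"jaw": 0,"tx": -0.034,"ty": 0.95,"tz": 0,"ax": 0,"ay": 0,"az": 0}
  ]
}}

```text
clock: 6.55
eef_pos: [0.5194, -0.0336, 0.2222]
tool_rot: [0.0, -0.072, 0.997, -0.001]
force: [0.6, 0.1, -3.8]
finger_gap: 0.0176
```

```bash
python3 - <<'E'
from h import *
mv((.5156,-.0018,.205),-171.8)
E
```

```text
t [-0.003  0.128  0.069] a [-0.0005  0.0001  0.0003] | clock 6.55 pos [ 0.5194 -0.0336  0.2222] yaw -171.74 F [ 0.6  0.1 -3.8] gap 0.0176 q6 -1.74
```

Request:
{"api": "play_rows", "payload": {
  "series": [
    {"jaw": 0,"tx": -0.003,"ty": 0.06,"tz": 0.03,"ax": 0,"ay": 0,"az": 0},
    {"jaw": 0,"tx": -0.003,"ty": 0.128,"tz": 0.07,"ax": 0,"ay": 0,"az": 0},
    {"jaw": 0,"tx": -0.003,"ty": 0.128,"tz": 0.109,"ax": 0,"ay": 0,"az": 0},
    {"jaw": 0,"tx": -0.003,"ty": 0.128,"tz": 0.109,"ax": 0,"ay": 0,"az": 0},
    {"jaw": 0,"tx": -0.003,"ty": 0.128,"tz": 0.109,"ax": 0,"ay": 0,"az": 0}
  ]
}}

```text
clock: 7.18
eef_pos: [0.5157, -0.0026, 0.1948]
tool_rot: [-0.0, -0.072, 0.997, -0.001]
force: [-0.2, 0.2, -2.3]
finger_gap: 0.0178
```

```bash
python3 - <<'E'
from h import *
mv((.5156,-.0018,.1323),-171.8)
s=r.read_state();R=Ro.from_quat(s["tool_rot"],scalar_first=True)
h=s["eef_pos"]+R.apply([-.058,0,-.019]);print("head pred",h)
a=snap("scene","s1")["image"];b=snap("side","d1")["image"]
for f in("s1","d1"): print(proj(f,h),proj(f,h-[0,0,.035]),proj(f,np.array([.573,.0065,.139])))
def c(i,f):
    u,v=(proj(f,h)-[40,60]).astype(int);print(f,u,v); return cv2.resize(i[v:v+120,u:u+80],None,fx=5,fy=5,interpolation=cv2.INTER_CUBIC)
cv2.imwrite("pics/crop1.png",np.hstack([c(a,"s1"),c(b,"d1")])[:,:,::-1])
E
```

```text
t [-0.     0.004  0.25 ] a [-0.0006 -0.      0.    ] | clock 7.17 pos [ 0.5157 -0.0026  0.1948] yaw -171.8 F [-0.2  0.2 -2.3] gap 0.0178 q6 -1.81
head pred [0.57310374 0.00576012 0.21379401]
[304.54210732 179.18329594] [304.04145386 190.1155809 ] [303.77385135 202.01255815]
[245.22046561 166.73804551] [245.90610385 176.59999453] [246.43727134 187.15145531]
s1 264 119
d1 205 106
```

View pics/crop1.png

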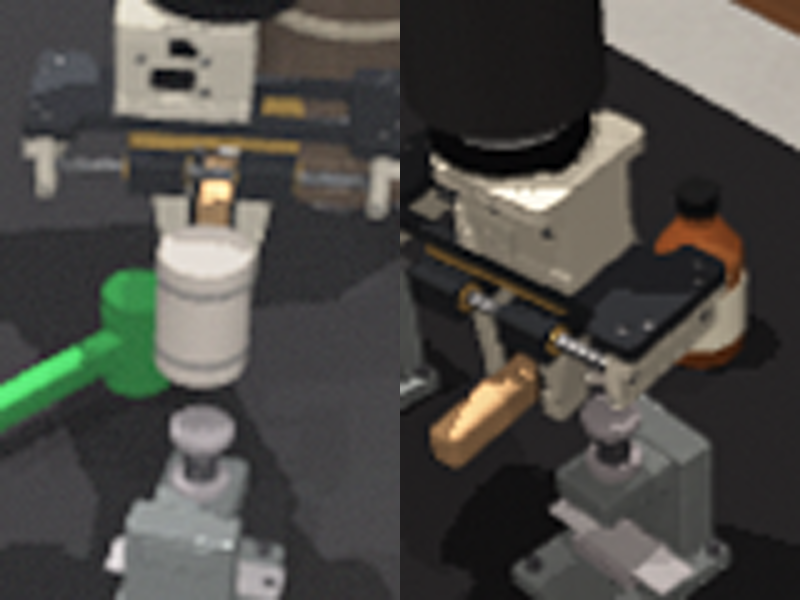

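Request:
{"api": "play_rows", "payload": {
  "series": [
    {"jaw": 0,"tx": 0,"ty": 0.003,"tz": 0.05,"ax": 0,"ay": 0,"az": 0},
    {"jaw": 0,"tx": 0,"ty": 0.003,"tz": 0.15,"ax": 0,"ay": 0,"az": 0},
    {"jaw": 0,"tx": 0,"ty": 0.003,"tz": 0.25,"ax": 0,"ay": 0,"az": 0},
    {"jaw": 0,"tx": 0,"ty": 0.003,"tz": 0.25,"ax": 0,"ay": 0,"az": 0},
    {"jaw": 0,"tx": 0,"ty": 0.003,"tz": 0.25,"ax": 0,"ay": 0,"az": 0}
  ]
}}

```text
clock: 7.9
eef_pos: [0.5155, -0.0019, 0.1331]
tool_rot: [0.0, -0.072, 0.997, -0.001]
force: [-2.6, -0.7, 0.5]
finger_gap: 0.0178
```

```bash
python3 - <<'E'
from h import *
mv((.5156,-.0018,.195),-171.8)
s=r.read_state(); print(s["force"],s["wrist_torque"],s["tool_rot"])
a=snap("scene","s2")["image"];b=snap("side","d2")["image"]
E
```

```text
t [-0.    -0.    -0.248] a [-0.0006 -0.      0.    ] | clock 7.9 pos [ 0.5155 -0.0019  0.1331] yaw -171.79 F [-2.6 -0.7  0.5] gap 0.0178 q6 -1.81
[-2.62399442 -0.675675    0.48040685] [-0.13021686  0.68035417  0.00811087] [ 3.52953031e-05 -7.15436248e-02  9.97436997e-01 -9.72588327e-04]
```

Request:
{"api": "play_rows", "payload": {
  "series": [
    {"jaw": 0,"tx": 0,"ty": 0,"tz": -0.1,"ax": 0,"ay": 0,"az": 0},
    {"jaw": 0,"tx": 0,"ty": 0,"tz": -0.25,"ax": 0,"ay": 0,"az": 0},
    {"jaw": 0,"tx": 0,"ty": 0,"tz": -0.36,"ax": 0,"ay": 0,"az": 0},
    {"jaw": 0,"tx": 0,"ty": 0,"tz": -0.36,"ax": 0,"ay": 0,"az": 0},
    {"jaw": 0,"tx": 0,"ty": 0,"tz": -0.36,"ax": 0,"ay": 0,"az": 0}
  ]
}}

```text
clock: 8.62
eef_pos: [0.515, -0.0016, 0.2224]
tool_rot: [0.0, -0.071, 0.997, -0.001]
force: [0.3, -0.1, -3.1]
finger_gap: 0.0177
```

```bash
python3 - <<'E'
from h import *
mv((.5453,-.2717,.22),-171.8)
s=r.read_state(); print(s["wrist_torque"])
a=cv2.imread("pics/s2.png");b=cv2.imread("pics/d2.png")
e=snap("scene","s3")["image"][:,:,::-1]
def c(i,u,v): return cv2.resize(i[v:v+100,u:u+66],None,fx=4,fy=4,interpolation=cv2.INTER_CUBIC)
cv2.imwrite("pics/crop2.png",np.hstack([c(a,270,160),c(b,213,140),c(e,270,160)]))
E
```

```text
t [ 0.034 -1.086  0.011] a [-0.0004 -0.     -0.0001] | clock 8.62 pos [ 0.515  -0.0016  0.2224] yaw -171.81 F [ 0.3 -0.1 -3.1] gap 0.0177 q6 -1.81
[0.01816205 0.07508962 0.00318321]
```

View pics/crop2.png

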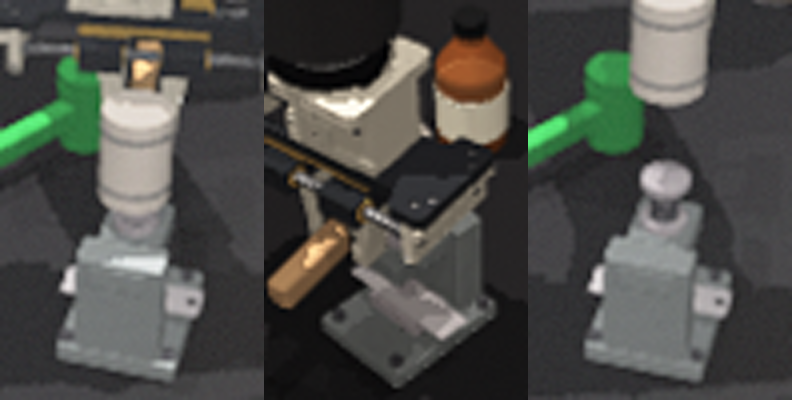

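The left panel shows the cap driven down under the head. The right panel shows it sprung back up, with the mallet still level. From the TCP height, the striking face reached z≈0.117, which is about 22 mm of travel. Returning the mallet.

Request:
{"api": "play_rows", "payload": {
  "series": [
    {"jaw": 0,"tx": 0.034,"ty": -0.15,"tz": 0,"ax": 0,"ay": 0,"az": 0},
    {"jaw": 0,"tx": 0.034,"ty": -0.38,"tz": 0,"ax": 0,"ay": 0,"az": 0},
    {"jaw": 0,"tx": 0.034,"ty": -0.6,"tz": 0,"ax": 0,"ay": 0,"az": 0},
    {"jaw": 0,"tx": 0.034,"ty": -0.82,"tz": 0,"ax": 0,"ay": 0,"az": 0},
    {"jaw": 0,"tx": 0.034,"ty": -1.0,"tz": 0,"ax": 0,"ay": 0,"az": 0}
  ]
}}

```text
clock: 9.3
eef_pos: [0.5414, -0.2523, 0.2206]
tool_rot: [-0.002, -0.071, 0.997, -0.0]
force: [1.1, 0.4, -3.7]
finger_gap: 0.0177
```

```bash
python3 - <<'E'
from h import *
mv((.5453,-.2717,.06),-171.8)
E
```

```text
t [-0.006 -0.078  0.642] a [-0.0002 -0.0011 -0.0003] | clock 9.3 pos [ 0.5414 -0.2523  0.2206] yaw -171.85 F [ 1.1  0.4 -3.7] gap 0.0177 q6 -1.32
```

Request:
{"api": "play_rows", "payload": {
  "series": [
    {"jaw": 0,"tx": -0.006,"ty": -0.078,"tz": 0.1,"ax": 0,"ay": -0.001,"az": 0},
    {"jaw": 0,"tx": -0.006,"ty": -0.078,"tz": 0.3,"ax": 0,"ay": -0.001,"az": 0},
    {"jaw": 0,"tx": -0.006,"ty": -0.078,"tz": 0.5,"ax": 0,"ay": -0.001,"az": 0},
    {"jaw": 0,"tx": -0.006,"ty": -0.078,"tz": 0.64,"ax": 0,"ay": -0.001,"az": 0},
    {"jaw": 0,"tx": -0.006,"ty": -0.078,"tz": 0.64,"ax": 0,"ay": -0.001,"az": 0}
  ]
}}

```text
clock: 9.93
eef_pos: [0.542, -0.271, 0.0565]
tool_rot: [-0.004, -0.071, 0.997, 0.001]
force: [-0.6, -0.2, -2.3]
finger_gap: 0.0175
```

```bash
python3 - <<'E'
from h import *
mv((.5453,-.2717,.0205),-171.8)
E
```

```text
t [-0.014 -0.005  0.144] a [ 0.0007 -0.0026 -0.0005] | clock 9.93 pos [ 0.542  -0.271   0.0565] yaw -171.89 F [-0.6 -0.2 -2.3] gap 0.0175 q6 -1.29
```

Request:
{"api": "play_rows", "payload": {
  "series": [
    {"jaw": 0,"tx": -0.013,"ty": -0.005,"tz": 0.03,"ax": 0.001,"ay": -0.002,"az": 0},
    {"jaw": 0,"tx": -0.013,"ty": -0.005,"tz": 0.08,"ax": 0.001,"ay": -0.002,"az": 0},
    {"jaw": 0,"tx": -0.013,"ty": -0.005,"tz": 0.12,"ax": 0.001,"ay": -0.002,"az": 0},
    {"jaw": 0,"tx": -0.013,"ty": -0.005,"tz": 0.132,"ax": 0.001,"ay": -0.002,"az": 0},
    {"jaw": 0,"tx": -0.013,"ty": -0.005,"tz": 0.132,"ax": 0.001,"ay": -0.002,"az": 0}
  ]
}}

```text
clock: 10.55
eef_pos: [0.5452, -0.2718, 0.0235]
tool_rot: [-0.001, -0.071, 0.997, -0.001]
force: [-0.4, -0.6, -2.7]
finger_gap: 0.0175
```

```bash
python3 - <<'E'
from h import *
mv((.5453,-.2717,.0205),-171.8)
E
```

```text
t [-0.001  0.     0.012] a [-0.0003 -0.0006 -0.0005] | clock 10.55 pos [ 0.5452 -0.2718  0.0235] yaw -171.88 F [-0.4 -0.6 -2.7] gap 0.0175 q6 -1.29
```

Request:
{"api": "play_rows", "payload": {
  "series": [
    {"jaw": 0,"tx": 0,"ty": 0,"tz": 0.006,"ax": 0,"ay": 0,"az": 0},
    {"jaw": 0,"tx": 0,"ty": 0,"tz": 0.012,"ax": 0,"ay": 0,"az": 0},
    {"jaw": 0,"tx": 0,"ty": 0,"tz": 0.014,"ax": 0,"ay": 0,"az": 0},
    {"jaw": 0,"tx": 0,"ty": 0,"tz": 0.014,"ax": 0,"ay": 0,"az": 0},
    {"jaw": 0,"tx": 0,"ty": 0,"tz": 0.014,"ax": 0,"ay": 0,"az": 0}
  ]
}}

```text
clock: 11.18
eef_pos: [0.5452, -0.2718, 0.02]
tool_rot: [-0.001, -0.071, 0.997, -0.001]
force: [-0.7, 0.2, -3.1]
finger_gap: 0.0177
```

```bash
python3 - <<'E'
from h import *
mv((.5453,-.2717,.0205),-171.8)
E
```

```text
t [-0.     0.    -0.002] a [-0.0003 -0.0006 -0.0005] | clock 11.18 pos [ 0.5452 -0.2718  0.02  ] yaw -171.88 F [-0.7  0.2 -3.1] gap 0.0177 q6 -1.29
```

Request:
{"api": "play_rows", "payload": {
  "series": [
    {"jaw": 0,"tx": 0,"ty": 0,"tz": 0.004,"ax": 0,"ay": 0,"az": 0},
    {"jaw": 0,"tx": 0,"ty": 0,"tz": 0.004,"ax": 0,"ay": 0,"az": 0},
    {"jaw": 0,"tx": 0,"ty": 0,"tz": 0.004,"ax": 0,"ay": 0,"az": 0},
    {"jaw": 0,"tx": 0,"ty": 0,"tz": 0.004,"ax": 0,"ay": 0,"az": 0},
    {"jaw": 0,"tx": 0,"ty": 0,"tz": 0.004,"ax": 0,"ay": 0,"az": 0}
  ]
}}

```text
clock: 11.8
eef_pos: [0.5452, -0.2719, 0.019]
tool_rot: [-0.001, -0.071, 0.997, -0.001]
force: [-0.3, 0.1, -4.1]
finger_gap: 0.0178
```

```bash
python3 - <<'E'
from h import *
mv((.5453,-.2717,.0205),-171.8); print(r.read_state()["wrist_torque"])
snap("side","d4");b=snap("side","d5")["image"];a=snap("scene","s4")["image"]; mv((.5453,-.2717,.0205),-171.8)
def c(i,u,v): return cv2.resize(i[v:v+90,u:u+80],None,fx=5,fy=5,interpolation=cv2.INTER_CUBIC)
cv2.imwrite("pics/crop3.png",np.hstack([c(a,170,170),c(b,280,215)])[:,:,::-1])
E
```

```text
t [-0.     0.001 -0.006] a [-0.0003 -0.0006 -0.0005] | clock 11.8 pos [ 0.5452 -0.2719  0.019 ] yaw -171.88 F [-0.3  0.1 -4.1] gap 0.0178 q6 -1.29
[ 0.02146188  0.03198331 -0.01460649]
t [-0.     0.    -0.006] a [-0.0003 -0.0006 -0.0005] | clock 11.95 pos [ 0.5452 -0.2718  0.019 ] yaw -171.88 F [ 0.6  0.6 -3.6] gap 0.0174 q6 -1.29
```

View pics/crop3.png

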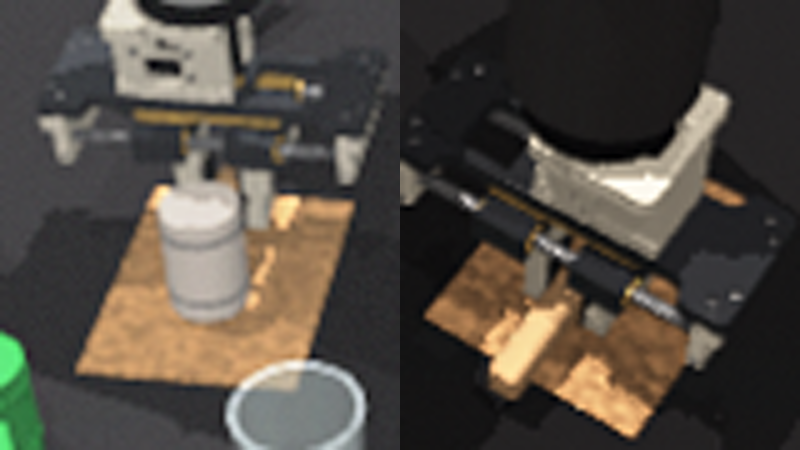

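Request:
{"api": "play_rows", "payload": {
  "series": [
    {"jaw": 0,"tx": 0,"ty": 0,"tz": 0.002,"ax": 0,"ay": 0,"az": 0},
    {"jaw": 0,"tx": 0,"ty": 0,"tz": 0.004,"ax": 0,"ay": 0,"az": 0},
    {"jaw": 0,"tx": 0,"ty": 0,"tz": 0.006,"ax": 0,"ay": 0,"az": 0},
    {"jaw": 0,"tx": 0,"ty": 0,"tz": 0.006,"ax": 0,"ay": 0,"az": 0},
    {"jaw": 0,"tx": 0,"ty": 0,"tz": 0.006,"ax": 0,"ay": 0,"az": 0}
  ]
}}

```text
clock: 12.58
eef_pos: [0.5452, -0.2719, 0.0177]
tool_rot: [-0.001, -0.071, 0.997, -0.001]
force: [-1.6, -0.2, 0.4]
finger_gap: 0.0176
```

```bash
python3 - <<'E'
from h import *
mv((.5453,-.2717,.0205),-171.8); print(r.read_state()["wrist_torque"])
E
```

```text
t [-0.001  0.001 -0.011] a [-0.0003 -0.0006 -0.0004] | clock 12.57 pos [ 0.5452 -0.2719  0.0177] yaw -171.88 F [-1.6 -0.2  0.4] gap 0.0176 q6 -1.29
[0.21735988 0.40470068 0.00223337]
```

Contact came at TCP z≈0.018, about 2 mm lower than at pick-up. So the handle shifted slightly in the grip during the blow. The spring force alone is too small to cause that, so this fits the cap hitting its stop. The mallet's weight is now on the pad, so I'm releasing it.

Request:
{"api": "play_rows", "payload": {
  "series": [
    {"jaw": 0.3,"tx": 0,"ty": 0,"tz": 0,"ax": 0,"ay": 0,"az": 0},
    {"jaw": 0.5,"tx": 0,"ty": 0,"tz": 0,"ax": 0,"ay": 0,"az": 0},
    {"jaw": 1,"tx": 0,"ty": 0,"tz": 0,"ax": 0,"ay": 0,"az": 0},
    {"jaw": 1,"tx": 0,"ty": 0,"tz": 0,"ax": 0,"ay": 0,"az": 0},
    {"jaw": 1,"tx": 0,"ty": 0,"tz": 0,"ax": 0,"ay": 0,"az": 0}
  ]
}}

```text
clock: 13.2
eef_pos: [0.5452, -0.2719, 0.0177]
tool_rot: [-0.001, -0.071, 0.997, -0.001]
force: [-0.3, 0.0, -0.2]
finger_gap: 0.061
```

Request:
{"api": "play_rows", "payload": {
  "series": [
    {"jaw": 1,"tx": 0,"ty": 0,"tz": 0,"ax": 0,"ay": 0,"az": 0},
    {"jaw": 1,"tx": 0,"ty": 0,"tz": 0,"ax": 0,"ay": 0,"az": 0},
    {"jaw": 1,"tx": 0,"ty": 0,"tz": -0.1,"ax": 0,"ay": 0,"az": 0},
    {"jaw": 1,"tx": 0,"ty": 0,"tz": -0.2,"ax": 0,"ay": 0,"az": 0},
    {"jaw": 1,"tx": 0,"ty": 0,"tz": -0.4,"ax": 0,"ay": 0,"az": 0}
  ]
}}

```text
clock: 13.82
eef_pos: [0.5439, -0.2714, 0.1169]
tool_rot: [-0.003, -0.071, 0.997, 0.0]
force: [1.2, 0.0, 1.3]
finger_gap: 0.0872
```

Request:
{"api": "play_rows", "payload": {
  "series": [
    {"jaw": 1,"tx": 0,"ty": 0,"tz": -0.2,"ax": 0,"ay": 0,"az": 0},
    {"jaw": 1,"tx": 0.1,"ty": 0,"tz": -0.4,"ax": 0,"ay": 0,"az": 0},
    {"jaw": 1,"tx": 0.2,"ty": 0,"tz": -0.6,"ax": 0,"ay": 0,"az": 0},
    {"jaw": 1,"tx": 0.2,"ty": 0,"tz": -0.6,"ax": 0,"ay": 0,"az": 0},
    {"jaw": 1,"tx": 0.2,"ty": 0,"tz": -0.6,"ax": 0,"ay": 0,"az": 0}
  ]
}}

```text
clock: 14.45
eef_pos: [0.4951, -0.2782, 0.2671]
tool_rot: [-0.002, -0.07, 0.998, 0.0]
force: [0.0, -0.1, -0.1]
finger_gap: 0.088
```

```bash
python3 - <<'E'
from h import *
mv((.5453,-.2717,.0205),-171.8)
a=snap("scene","s6")["image"];b=snap("side","d6")["image"]
def c(i,u,v,w): return cv2.resize(i[v:v+120,u:u+w],None,fx=3,fy=3,interpolation=cv2.INTER_CUBIC)
cv2.imwrite("pics/crop4.png",np.hstack([c(a,170,170,170),c(b,280,215,90)])[:,:,::-1])
E
```

```text
t [-0.207 -0.003  0.985] a [ 0.0002 -0.0016 -0.0006] | clock 14.45 pos [ 0.4951 -0.2782  0.2671] yaw -171.92 F [ 0.  -0.1 -0.1] gap 0.088 q6 -1.26
```

View pics/crop4.png

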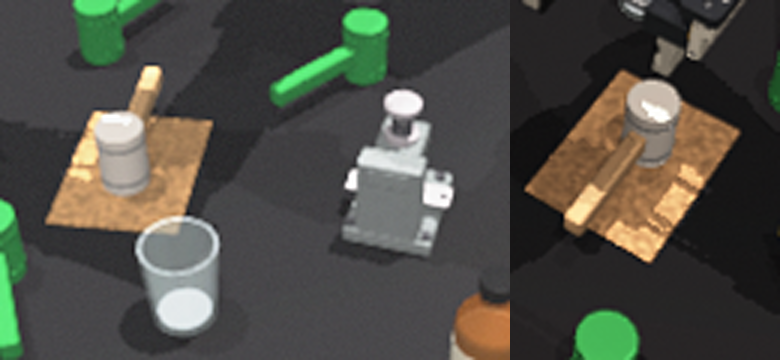

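The mallet stands upright on the pad, the round cap is up, and the bottle and beaker look undisturbed.

```bash
python3 -c "
from cell import r
print(r.hand_in())"
```

```text
the job is handed in; nothing more can be done
None
```

I struck the round cap once at about 0.2 m/s, lifted away, and stood the mallet back on the cork pad. I let go, moved clear and handed in at about 14.5 s of the 48 s.

**Checks that passed:**
- **Blow:** the pictures show the cap down under the head, then sprung back up after the lift. The readings put the striking face at about z = 0.117 m, which is about 22 mm of travel.
- **Put-down:** the last pictures show the mallet upright on the pad within a few mm of where it stood. The round cap is up and the beaker stands where it was. The wrist force is near zero with the gripper open and clear. The last crop shows only part of the bottle and leaves out the square-capped punch. The arm went nowhere near either after the blow.

**Checks that disagreed:**
- **Handle shift:** the mallet touched down about 2.3 mm lower in TCP height than at pick-up, so the handle probably shifted in the grip. I put this down to the cap hitting its stop. Even with all of that shift counted against the stroke, the travel is about 19.7 mm, past the 18 mm needed.
- **Force at the bottom:** the wrist force changed by about 3.6 N, against 5 N expected from the spring. The reading is noisy by about 1 N.
- **Camera heights:** triangulated points came out 3–5 mm low against the stated sizes, so I used the stated heights.

I did not measure the plunger's speed or its peak depth directly.

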